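Slide a blank front panel over the desk edge and stack it

TASK

One blank front panel lies loose and flat on the desk, too thin to pick up where it lies. Slide it out over the right-hand edge of the desk until one end sticks out, grip that end by its long sides, and lay it squarely on top of the pile of panels of its own size. Leave both piles where they are, and do not let the panel fall.

Things in the scene. Friction and masses are not known exactly. Their poses are not given: they have to be found in the camera images.
- panel: the loose panel: a flat dark anodised aluminium rectangle, 60 mm (its x) by 140 mm (its y) by 3 mm thick, 50 to 100 g, lying flat by itself, its length square to the desk's right-hand edge within 12 degrees. Origin at the centre of its underside; z up. The slick film under it slides easily when a shut fingertip presses lightly on its top and drags it; grip it across the 60 mm
- pile_wide: the pile of six panels of the same size, bound by two strips of paper tape into one loose bundle of 60 mm (x) by 140 mm (y) by 18 mm high, about 0.4 kg. Origin at the centre of its underside, so its flat top is 18 mm above it; z up
- pile_narrow: a like pile of narrower panels, 30 mm (x) by 140 mm (y) by 18 mm high, which is to be left alone. Origin at the centre of its underside
- desk_edge (a point): a point on the top rim of the desk's straight right-hand edge, at the height of the desk top. The edge runs along world x (at least 0.1 m each way from here); the desk lies at larger y, and at smaller y there is free space down to the floor, the desk's side face falling straight down below the rim

How it is judged:
On the way, in this order (a step that is already met when the one before it is completed fails the run):
1. the panel lies flat on the desk with one end at least 25 mm out over the right-hand edge (y of panel in the frame of desk_edge between -0.005 and 0.045 m and height (world z) of panel between -0.008 and 0.008 m and angle between panel's own z axis and vertical below 0.1 rad), for 0.2 s.
2. the panel is gripped and lifted at least 30 mm above the desk (height (world z) of panel above 0.03 m and contact force between the fingers and panel above 0.5 N), for 0.2 s.
At the end, for the whole second after the job is handed in: The panel lies at rest flat on top of the pile of 60 mm wide panels, its centre within 20 mm of the pile's and its length within 11 degrees of the pile's; both piles are within 30 mm of where they stood (horizontal distance between panel and pile_wide below 0.02 m and angle between the y axis of panel and the y axis of pile_wide, either way round below 0.2 rad and z of panel in the frame of pile_wide between 0.015 and 0.0225 m and angle between panel's own z axis and vertical below 0.06 rad and linear speed of panel below 0.02 m/s and distance of each of pile_wide, pile_narrow from where it was at the start of the episode below 0.03 m); the robot touches nothing.
It fails at once if the panel is dropped: out of the fingers while its centre is over 60 mm above the desk top, or fallen from the desk ((height (world z) of panel above 0.06 m and contact force between the fingers and panel below 0.05 N) or height (world z) of panel below -0.1 m).
It also fails if it takes over 56 s, if anything falls off the work surface, if the arm or the gripper's body presses on something with over 40 N, if the wrist force passes 120 N, or if a joint passes its speed limit or range.

ROBOT

A 7-joint arm with a two-finger parallel gripper is mounted at the origin on a cart in front of the work surface, level with it; the furniture and walls round the work are solid. World frame = base frame: x ahead of the robot, y to its left, z up, the work surface at z = 0. Lengths are in m, angles in rad, forces in N, time in s.
With the tool pointing down it reaches from about 0.4 to 0.9 m from the base axis. Payload 5.5 kg.
Tool frame: the origin (TCP) lies at the very end of the fingers, on their centre line; the grasp point (between the pads) lies 19 mm behind it; z points along the fingers, y is the line along which they close (so a half turn about z gives the same grasp; the last joint's range is limited). The gripper opens to 85 mm and grips with 20 to 120 N. Pads are 22 mm wide; open, the fingers measure 114 mm over their backs; the gripper's body (76 mm by 85 mm) begins 54 mm behind the grasp point. The pads swing forward as they close: fully open they stand 13 mm farther back than shut.
Start: joints at [-1.008, 0.501, -0.427, 1.55, 0.221, 1.138, -0.21], TCP at [0.192, 0.621, 0.231] pointing down, gripper open.
Joint ranges: [-2.88, 2.88], [-0.31, 2.03], [-1.54, 1.56], [0.2, 2.42], [-1.41, 4.55], [0.19, 2.02], [-2.57, 2.57]. Speed limits (rad/s): [2.57, 2.57, 3.14, 3.14, 3.14, 3.14, 3.14].

INTERFACE

Orientations are given as a unit quaternion [x, y, z, w].
In Python, from station import env gives the robot as it stands.
- The arm moves only by the shell command python3 steer.py 'ROWS' [FORCE]. ROWS is rows parted by semicolons, their numbers by spaces, 1 to 5 of them, each of 5 numbers: dx, dy, dz in m, then a turn about the tool's z in rad, then the finger opening in m; each row is the pose to reach, as a shift and turn from the pose commanded when the command began, along the tool's axes at that moment; what a row does not reach only later rows make up. A row lasts 1/10 s, in which the tool goes at most 0.05 m and 0.15 rad, less where a joint would pass 70% of its speed; a pose out of reach is approached as far as the arm can. The fingers move at their own pace and stop on an object; FORCE is the grip in N (left out, the last holds). Time passes only in rows, so rows that do not move let the fingers close. It prints the time, the measured TCP pose, the force, the opening and the grip force at its end.
- env.read_state(): the state, without advancing time (a new reading comes with each control period).
- env.snapshot(name): name is "side" or "top" or "wrist"; returns the picture (420x560x3 uint8, red, green, blue); there is no depth.
- env.get_calibration(name): a dict with "mtx" (3x3 intrinsics, pixels), "dist_coeffs" ([k1, k2, p1, p2, k3] as OpenCV has them; the pictures are not rectified), "position" and "rotation" of the camera in the world. Camera axes: x right, y down, z forward; pixel columns grow to the right and rows downward; lengths in m; the calibration is good to about 2 mm. A picture is of the moment at which its call begins: read the wrist's pose just before it. get_calibration takes no time and is no camera call; for the wrist camera it gives the pose at the moment of the call.
- env.close_job(): hands the job in; it is judged then, once.
The state is a dict: "t": time; "joint_positions": joint angles; "joint_velocities": joint speeds; "tau": joint torques, N m; "ee_pos": TCP position; "tool_rot": TCP orientation; "ft_force": force on the tool from outside, world axes, zero at the start; "wrist_torque": the same for the moment, N m; "gripper_width": finger opening in m; "grasp_force": force on a finger pad.
Only numpy, scipy, OpenCV 4.12 (cv2) and the standard library are available. Lean on these libraries where they do the work, as an engineer would, in place of code of your own. Each camera call takes 0.05 s, during which the arm holds its last target. There are 200 camera calls.

## Working session

There is one attempt and no reset: what is moved stays moved. The work goes in short steps, Python scripts to look and compute and a shell command to move; the robot and the scene stay as the last step left them, time stands still between calls to the robot, and variables do not carry over. Pictures are saved under pics/ and viewed, at most 10 in all, crops included, and the job is handed in when it is done.

```bash
ls; mkdir -p pics
python3 - <<'E'
from station import env
import cv2,numpy as np
s=env.read_state();print(s['t'],s['ee_pos'],s['tool_rot'],s['gripper_width'])
for n in ['top','side']:
    cv2.imwrite(f'pics/{n}0.png',env.snapshot(n)[:,:,::-1])
    c=env.get_calibration(n);print(n,c['position'],np.round(c['rotation'],3).tolist(),c['mtx'],c['dist_coeffs'])
E
```

```text
pics
station.py
steer.py
0.0 [0.19180163 0.62031288 0.23024651] [ 1.49335468e-01  9.88786087e-01 -9.78803481e-04 -1.86171244e-04] 0.08553426046094469
top [ 0.40778664 -0.08634209  0.87358054] [0.713, -0.696, 0.06, -0.056] [[380.31623227   0.         275.36700814]
 [  0.         380.31623227 211.86009969]
 [  0.           0.           1.        ]] [0.0265704 0.        0.        0.        0.       ]
side [0.23899439 0.66181093 0.36122427] [-0.16, 0.814, -0.544, 0.124] [[424.37063724   0.         276.94192146]
 [  0.         424.37063724 210.41839315]
 [  0.           0.           1.        ]] [-0.02222121  0.          0.          0.          0.        ]
```

View pics/top0.png

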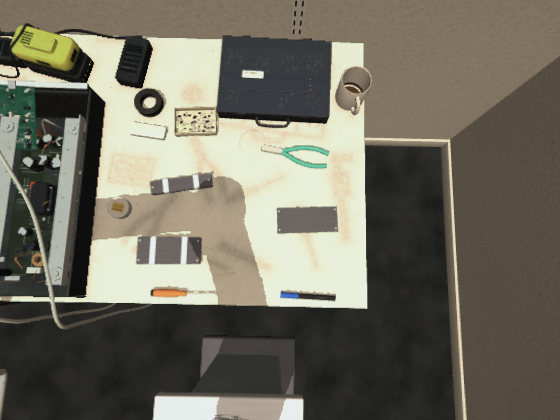

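View pics/side0.png

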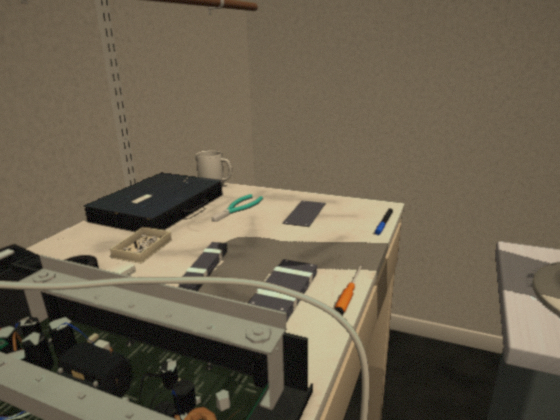

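The top view shows the loose panel at about (307,220), the right-hand edge at column ~366, the wide pile at (169,250) and the narrow pile at (181,184). The pen at (308,296) lies nearer the robot. The side view agrees.

```bash
cat > h.py <<'E'
from station import env
import cv2,numpy as np
from scipy.spatial.transform import Rotation as R
def cal(n):
    c=env.get_calibration(n);r=np.array(c['rotation'])
    return np.array(c['mtx']),np.array(c['dist_coeffs']),np.array(c['position']),(R.from_quat(r).as_matrix() if r.size==4 else r)
def ray(c,px,z):
    K,d,p,M=c
    u=cv2.undistortPoints(np.float64(px).reshape(-1,1,2),K,d).reshape(-1,2)
    v=np.c_[u,np.ones(len(u))]@M.T
    return p+v*((z-p[2])/v[:,2])[:,None]
def proj(c,P):
    K,d,p,M=c
    return cv2.projectPoints((np.float64(P).reshape(-1,3)-p)@M,np.zeros(3),np.zeros(3),K,d)[0].reshape(-1,2)
def rect(c,pts,z):
    "min-area rectangle of pixel contour cast on plane z: centre, (short,long), yaw of long axis (deg from +y)"
    w=ray(c,pts,z)[:,:2]
    b=cv2.boxPoints(cv2.minAreaRect(np.float32(w*1000)))/1000
    e1,e2=b[1]-b[0],b[2]-b[1]
    if np.linalg.norm(e1)>np.linalg.norm(e2): L,S=e1,e2
    else: L,S=e2,e1
    if L[1]<0:L=-L
    return b.mean(0),np.linalg.norm(S),np.linalg.norm(L),np.degrees(np.arctan2(-L[0],L[1]))
def st():
    s=env.read_state();M=R.from_quat(s['tool_rot']).as_matrix()
    return s,np.array(s['ee_pos']),M
E
python3 - <<'E'
from h import *
im=cv2.imread('pics/top0.png');c=cal('top')
print(c[3].round(3).tolist())
g=cv2.cvtColor(im,cv2.COLOR_BGR2GRAY)
def blob(x0,y0,x1,y1,z,th=85):
    m=np.zeros_like(g);m[y0:y1,x0:x1]=(g[y0:y1,x0:x1]<th)*255
    m=cv2.morphologyEx(m,cv2.MORPH_CLOSE,np.ones((1,17)))
    k=max(cv2.findContours(m,0,cv2.CHAIN_APPROX_NONE)[0],key=cv2.contourArea)
    print(cv2.boundingRect(k),rect(c,k,z))
blob(265,195,350,245,.003)
blob(125,225,212,275,.018)
blob(140,165,222,200,.018)
# desk edge
for r in (150,180,200,220,240,260):
    row=g[r,340:390].astype(int);i=np.argmin(np.diff(row))
    print(r,340+i+.5,ray(c,[[340+i+.5,r]],0)[0].round(4))
print(g[220,300:345],g[250,130:210:4])
print(st()[2].round(3).tolist())
E
```

```text
[[0.023, -0.986, 0.163], [-1.0, -0.024, -0.005], [0.009, -0.163, -0.987]]Traceback (most recent call last):
  File "<stdin>", line 10, in <module>
  File "<stdin>", line 8, in blob
ValueError: max() iterable argument is empty
```

Run:
```python
from h import *
im=cv2.imread('pics/top0.png');c=cal('top')
g=cv2.cvtColor(im,cv2.COLOR_BGR2GRAY)
print(g[220,268:345:3],g[250,125:215:3],g[195:245:3,300])
def blob(x0,y0,x1,y1,z,th):
    m=np.zeros_like(g);m[y0:y1,x0:x1]=(g[y0:y1,x0:x1]<th)*255
    m=cv2.morphologyEx(m,cv2.MORPH_CLOSE,np.ones((1,17),np.uint8))
    k=max(cv2.findContours(m,0,cv2.CHAIN_APPROX_NONE)[0],key=cv2.contourArea)
    print(cv2.boundingRect(k),rect(c,k,z))
for th in (110,):
    blob(265,195,350,245,.003,150)
    blob(125,225,212,275,.018,th)
    blob(140,165,222,200,.018,th)
for r in (150,200,220,260):
    row=g[r,340:390].astype(int);i=np.argmin(np.diff(row))
    print(r,340+i+.5,ray(c,[[340+i+.5,r]],0)[0].round(4))
print(st()[2].round(3).tolist())
```

```text
[235 236 235 115 102 102 103 101 102 104 103 103 103 103 103 103 104 104
 105 105 104 105 105 147 221 219] [234 231 227 215 125 101 100 102 173 237 171 102 103 102 103 103 104 102
 104 237 237 101 103  63  66  60 157 158 160 153] [234 234 233 226 169 105 107 104 108 105 106 104 105 226 228 229 234]
(277, 207, 61, 27) (array([ 0.53607345, -0.16359799], dtype=float32), np.float32(0.059386317), np.float32(0.13968469), np.float32(3.160165))
(137, 237, 65, 27) (array([0.45752126, 0.14421119], dtype=float32), np.float32(0.05793893), np.float32(0.14121507), np.float32(1.2326505))
(151, 174, 62, 21) (array([0.60903007, 0.12672791], dtype=float32), np.float32(0.033257104), np.float32(0.14000201), np.float32(9.557431))
150 364.5 [ 0.7074 -0.3003  0.    ]
200 364.5 [ 0.5855 -0.2986  0.    ]
220 365.5 [ 0.5382 -0.3002  0.    ]
260 365.5 [ 0.446  -0.2986  0.    ]
[[-0.955, 0.295, -0.001], [0.295, 0.955, -0.002], [0.0, -0.002, -1.0]]
```

```bash
cat > to.py <<'E'
# prints shift in tool axes and turn needed to reach x y z, with tool y axis at heading yaw (deg, mod 180)
import sys
from h import *
x,y,z,a=map(float,sys.argv[1:5]);s,p,M=st()
d=M.T@(np.array([x,y,z])-p)
h=np.degrees(np.arctan2(M[1,1],M[0,1]));t=-((a-h+90)%180-90)
print('d',d.round(4),'dist',np.linalg.norm(d).round(3),'turn',np.radians(t).round(3),'q',np.round(s['joint_positions'],2),'F',np.round(s['ft_force'],1))
E
python3 steer.py '-0.032 -0.036 -0.01 0.07 0.04; -0.064 -0.072 -0.02 0.14 0; -0.096 -0.108 -0.03 0.21 0; -0.128 -0.144 -0.03 0.28 0; -0.16 -0.18 -0.03 0.35 0'; python3 to.py 0.536 -0.145 0.2 3.2
```

```text
t: 0.6
ee_pos: [0.2922, 0.3999, 0.2614]
tool_rot: [0.321, 0.947, 0.0, 0.0]
ft_force: [1.0, 0.2, 0.4]
gripper_width: 0.0119
grasp_force: 0.0
d [-0.5246 -0.2849  0.0613] dist 0.6 turn 0.862 q [-0.7   0.18 -0.33  1.9   0.06  1.08 -0.14] F [1.  0.2 0.4]
```

```bash
python3 steer.py '-0.042 -0.023 0 0.07 0; -0.084 -0.046 0.005 0.14 0; -0.126 -0.068 0.01 0.21 0; -0.168 -0.091 0.015 0.28 0; -0.21 -0.114 0.02 0.35 0'; python3 to.py 0.536 -0.145 0.2 3.2
```

```text
t: 1.1
ee_pos: [0.3901, 0.182, 0.2411]
tool_rot: [0.481, 0.877, 0.0, 0.0]
ft_force: [1.3, 0.7, 0.2]
gripper_width: 0.0001
grasp_force: 0.0
d [-0.3541 -0.053   0.0411] dist 0.36 turn 0.512 q [-0.4   0.06 -0.1   2.07  0.01  1.01  0.06] F [1.3 0.7 0.2]
```

```bash
python3 steer.py '-0.044 -0.007 0.005 0.07 0; -0.088 -0.013 0.01 0.14 0; -0.132 -0.02 0.015 0.21 0; -0.176 -0.026 0.02 0.28 0; -0.22 -0.033 0.025 0.35 0'; python3 to.py 0.536 -0.145 0.2 3.2
```

```text
t: 1.6
ee_pos: [0.4813, -0.0206, 0.216]
tool_rot: [0.626, 0.78, -0.0, -0.0]
ft_force: [1.1, 0.7, 0.2]
gripper_width: -0.0001
grasp_force: 0.0
d [-0.1333  0.0264  0.016 ] dist 0.137 turn 0.163 q [-0.13  0.19  0.13  1.99 -0.03  0.96  0.23] F [1.1 0.7 0.2]
```

```bash
python3 steer.py '-0.044 0.009 0.005 0.07 0; -0.088 0.018 0.01 0.14 0; -0.124 0.0245 0.016 0.163 0; -0.124 0.0245 0.016 0.163 0'; python3 to.py 0.536 -0.135 0.06 3.2
python3 - <<'E'
from h import *
c=cal('wrist');cv2.imwrite('pics/w1.png',env.snapshot('wrist')[:,:,::-1])
print(c[2],proj(c,[[.536,-.164,.003],[.536,-.3,0],[.536,-.135,.003]]))
E
```

```text
t: 2.0
ee_pos: [0.5322, -0.1409, 0.1992]
tool_rot: [0.689, 0.725, -0.002, 0.001]
ft_force: [-0.6, 0.0, 0.1]
gripper_width: -0.0
grasp_force: 0.0
d [0.0061 0.0043 0.1392] dist 0.139 turn -0.006 q [ 0.02  0.33  0.23  1.85 -0.08  0.97  0.33] F [-0.6  0.   0.1]
[ 0.52826777 -0.05711991  0.34027101] [[283.64414698 203.55906894]
 [278.31332512 300.21741187]
 [284.96557172 179.29712561]]
```

View pics/w1.png

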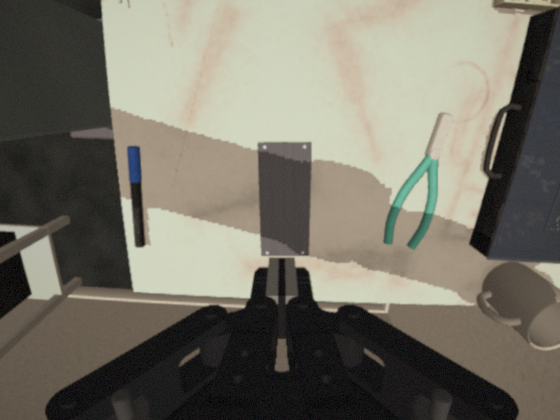

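The wrist view shows the panel at (258–311, 142–256) and the desk edge near row 302, both within about 3 px of the prediction. I'll go down behind the panel's centre.

```bash
python3 steer.py '0.004 0.004 0.045 0 0; 0.006 0.004 0.09 0 0; 0.006 0.004 0.135 0 0; 0.006 0.004 0.18 0 0; 0.006 0.004 0.185 0 0'; python3 to.py 0.536 -0.135 0.003 3.2
```

```text
t: 2.55
ee_pos: [0.5304, -0.1254, 0.01]
tool_rot: [0.685, 0.728, -0.003, -0.005]
ft_force: [-1.6, 0.3, 0.6]
gripper_width: 0.0001
grasp_force: 0.0
d [-0.0099  0.0051  0.0069] dist 0.013 turn 0.004 q [ 0.06  0.61  0.16  1.95 -0.17  0.6   0.39] F [-1.6  0.3  0.6]
```

```bash
python3 steer.py '-0.006 0.004 0 0 0; -0.006 0.004 0.003 0 0; -0.006 0.004 0.005 0 0;-0.006 0.004 0.005 0 0'; python3 to.py 0.536 -0.135 0.003 3.2;  python3 steer.py '0 0 0.002 0 0; 0 0 0.002 0 0'
```

```text
t: 2.95
ee_pos: [0.5414, -0.1343, 0.0121]
tool_rot: [0.686, 0.727, 0.001, 0.001]
ft_force: [-0.2, 0.3, -0.4]
gripper_width: -0.0001
grasp_force: 0.0
d [-0.0004 -0.0055  0.009 ] dist 0.011 turn 0.002 q [ 0.07  0.62  0.16  1.93 -0.17  0.6   0.4 ] F [-0.2  0.3 -0.4]
t: 3.15
ee_pos: [0.5403, -0.134, 0.0088]
tool_rot: [0.686, 0.727, 0.0, 0.0]
ft_force: [-0.2, 0.6, 0.3]
gripper_width: -0.0005
grasp_force: 0.0
```

```bash
python3 steer.py '0 -0.003 0.003 0 0; 0 -0.003 0.005 0 0; 0 -0.003 0.005 0 0';  python3 steer.py '0 0 0.0015 0 0; 0 0 0.0015 0 0'
```

```text
t: 3.45
ee_pos: [0.5365, -0.1343, 0.0032]
tool_rot: [0.686, 0.727, -0.0, -0.0]
ft_force: [-2.1, -0.6, 2.1]
gripper_width: 0.0001
grasp_force: 1.5
t: 3.65
ee_pos: [0.5366, -0.1343, 0.0031]
tool_rot: [0.686, 0.727, -0.0, -0.001]
ft_force: [-6.0, 1.3, 17.1]
gripper_width: -0.0
grasp_force: 8.7
```

```bash
python3 steer.py '-0.005 0 -0.0005 0 0; -0.012 0 -0.0005 0 0; -0.02 0 -0.0005 0 0; -0.03 0 -0.0005 0 0; -0.03 0 -0.0005 0 0'
python3 - <<'E'
from h import *
c=cal('top');im=env.snapshot('top')[:,:,::-1];cv2.imwrite('pics/t2.png',im);cv2.imwrite('pics/w2.png',env.snapshot('wrist')[:,:,::-1])
E
```

```text
t: 4.15
ee_pos: [0.5401, -0.1655, 0.0031]
tool_rot: [0.687, 0.727, 0.001, 0.001]
ft_force: [0.1, -1.4, 6.9]
gripper_width: -0.0001
grasp_force: 3.3
```

View pics/w2.png

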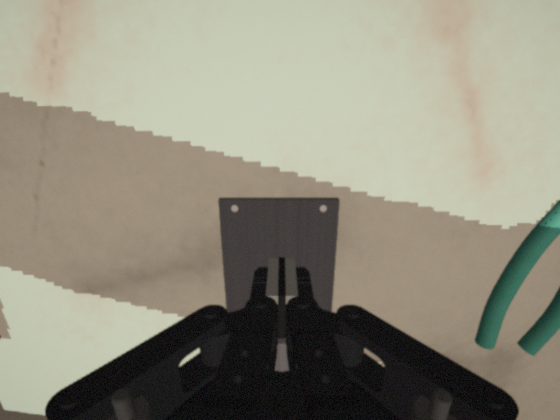

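The wrist view shows the panel's rear end at row 198, corners (219,198) and (338,198). I'll cast these to get its position.

```bash
cat > rear.py <<'E'
from h import *
import sys
c=cal('wrist');im=env.snapshot('wrist');hsv=cv2.cvtColor(im,cv2.COLOR_RGB2HSV);g=cv2.cvtColor(im,cv2.COLOR_RGB2GRAY)
# rear edge & sides of the panel in the rows just under its rear end
m=(g<85).astype(np.uint8);m[300:]=0
n,l,s,_=cv2.connectedComponentsWithStats(m)
k=l[250 if len(sys.argv)<2 else int(sys.argv[1]),245];m=(l==k)&(k>0)
print(k,s[k])
r0=s[k][1];rows=[r for r in range(r0+4,r0+45)]
L=np.polyfit(rows,[np.where(m[r])[0].min() for r in rows],1);Rr=np.polyfit(rows,[np.where(m[r])[0].max() for r in rows],1)
px=[[np.polyval(L,r0),r0],[np.polyval(Rr,r0)+1,r0],[np.polyval(L,r0+45),r0+45],[np.polyval(Rr,r0+45)+1,r0+45]]
w=ray(c,px,.003);a=(w[2]+w[3]-w[0]-w[1])[:2];a/=np.linalg.norm(a)
print(np.round(px,1).tolist(),'width',np.linalg.norm(w[1]-w[0]).round(4),'rear mid',((w[0]+w[1])/2).round(4),'centre',((w[0]+w[1])[:2]/2+.07*a).round(4),'yaw',np.degrees(np.arctan2(a[0],-a[1])).round(2))
E
python3 rear.py; python3 to.py .54 -.255 .003 3.2
```

```text
1 [  219   198   120   102 11356]
[[218.9, 198.0], [339.2, 198.0], [222.1, 243.0], [335.9, 243.0]] width 0.0586 rear mid [ 0.5367 -0.1238  0.003 ] centre [ 0.5405 -0.1937] yaw 3.04
d [-0.0893 -0.0053  0.0003] dist 0.09 turn 0.001 q [ 0.13  0.64  0.16  1.92 -0.17  0.59  0.45] F [ 0.5 -1.   6.6]
```

```bash
python3 steer.py '-0.008 0 0 0 0; -0.018 0 0 0 0; -0.028 0 0 0 0; -0.038 0 0 0 0; -0.045 0 0 0 0'; python3 steer.py '-0.008 0 0 0 0; -0.018 0 0 0 0; -0.028 0 0 0 0; -0.038 0 0 0 0; -0.044 0 0 0 0';python3 steer.py '0 0 0 0 0; 0 0 0 0 0'; python3 rear.py
```

```text
t: 4.8
ee_pos: [0.5427, -0.2085, 0.0031]
tool_rot: [0.686, 0.728, 0.001, 0.0]
ft_force: [-0.2, 3.9, 8.3]
gripper_width: 0.0002
grasp_force: 4.4
t: 5.3
ee_pos: [0.5452, -0.2526, 0.0031]
tool_rot: [0.686, 0.727, 0.001, 0.0]
ft_force: [-0.7, 3.3, 8.8]
gripper_width: -0.0002
grasp_force: 4.5
t: 5.5
ee_pos: [0.5452, -0.2539, 0.0032]
tool_rot: [0.686, 0.727, 0.0, 0.001]
ft_force: [0.3, -0.6, 5.9]
gripper_width: -0.0003
grasp_force: 3.1
0 [     0      0    560    420 224634]Traceback (most recent call last):
  File "rear.py", line 10, in <module>
    L=np.polyfit(rows,[np.where(m[r])[0].min() for r in rows],1);Rr=np.polyfit(rows,[np.where(m[r])[0].max() for r in rows],1)
                       ~~~~~~~~~~~~~~~~~~~~~^^
    return umr_minimum(a, axis, None, out, keepdims, initial, where)
ValueError: zero-size array to reduction operation minimum which has no identity
```

```bash
python3 steer.py '0 0 -0.02 0 0; 0 0 -0.06 0 0; 0 0 -0.1 0 0.085; 0 0 -0.12 0 0.085; 0 0 -0.12 0 0.085'
python3 - <<'E'
from h import *
im=env.snapshot('wrist');cw=cal('wrist');cv2.imwrite('pics/w3.png',im[:,:,::-1])
c=cal('top');t=env.snapshot('top');g=cv2.cvtColor(t,cv2.COLOR_RGB2GRAY);cv2.imwrite('pics/t3.png',t[:,:,::-1])
E
```

```text
t: 6.05
ee_pos: [0.5465, -0.2542, 0.1258]
tool_rot: [0.686, 0.727, 0.001, 0.003]
ft_force: [0.2, -0.3, 0.0]
gripper_width: 0.0432
grasp_force: 0.0
```

View pics/w3.png

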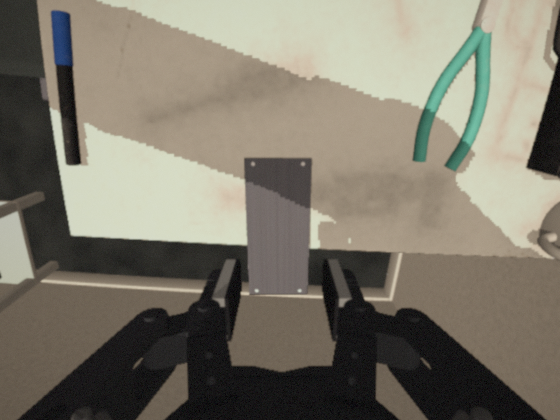

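The panel now overhangs: its corners are about (245,157), (311,157), (248,295) and (308,295), and the desk edge runs from (70,236) to (390,251).

```bash
python3 - <<'E'
from h import *
c=cal('wrist')
w=ray(c,[[245,157.5],[311.5,157.5],[308.5,295],[248,295]],.003)
print(w.round(4),np.linalg.norm(w[1]-w[0]),np.linalg.norm(w[2]-w[1]),w.mean(0))
a=w[0]+w[1]-w[2]-w[3];print(np.degrees(np.arctan2(-a[0],a[1])))
print(ray(c,[[70,236],[246,243.5],[312,247]],0).round(4))
E
python3 to.py 0.548 -0.327 0.03 3.2
```

```text
[[ 0.5105 -0.2117  0.003 ]
 [ 0.5675 -0.2084  0.003 ]
 [ 0.577  -0.3463  0.003 ]
 [ 0.516  -0.3498  0.003 ]] 0.05715029366608278 0.1382018743902473 [ 0.54276093 -0.27901392  0.003     ]
3.1143928888345016
[[ 0.3398 -0.297   0.    ]
 [ 0.5127 -0.2941  0.    ]
 [ 0.576  -0.2941  0.    ]]
d [-0.0742 -0.0003  0.0921] dist 0.118 turn 0.002 q [ 0.24  0.51  0.19  1.79 -0.12  0.86  0.55] F [-0.4 -0.2 -0.6]
```

```bash
python3 steer.py '-0.04 0 0 0 0.085; -0.075 0 0 0 0.085; -0.075 0 0.04 0 0.085; -0.075 0 0.075 0 0.085; -0.075 0 0.075 0 0.085'; python3 steer.py '0 0 0 0 0.085; 0 0 0 0 0.085';  python3 to.py 0.547 -0.328 -0.0155 3.1;python3 - <<'E'
from h import *
cv2.imwrite('pics/w4.png',env.snapshot('wrist')[:,:,::-1])
E
```

```text
t: 6.65
ee_pos: [0.5427, -0.3249, 0.0399]
tool_rot: [0.686, 0.727, -0.002, -0.007]
ft_force: [-0.5, 1.2, -1.1]
gripper_width: 0.0853
grasp_force: 0.0
t: 6.85
ee_pos: [0.5493, -0.3282, 0.0484]
tool_rot: [0.686, 0.727, 0.0, 0.001]
ft_force: [0.3, -0.2, 0.4]
gripper_width: 0.0847
grasp_force: 0.0
d [ 0.0004 -0.0023  0.0639] dist 0.064 turn 0.004 q [ 0.37  0.67  0.18  1.71 -0.16  0.77  0.68] F [ 0.3 -0.2  0.4]
```

View pics/w4.png

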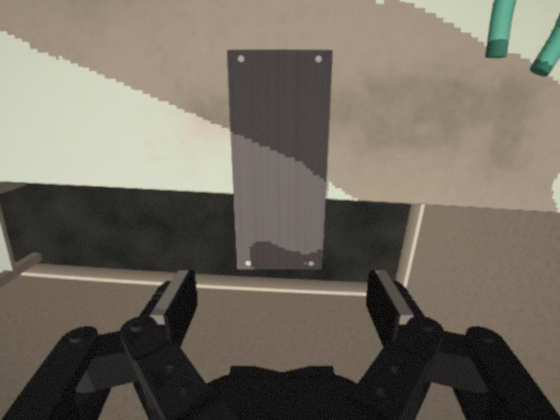

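The panel is centred between the open fingers (panel end at columns 237–323, row 270; fingertips at 190 and 372). Descending.

```bash
python3 steer.py '0 -0.001 0.02 0 0.085; 0 -0.001 0.04 0 0.085; 0 -0.001 0.055 0 0.085; 0 -0.001 0.0635 0 0.085; 0 -0.001 0.0635 0 0.085' 70; python3 steer.py '0 0 0 0 0.085; 0 0 0 0 0.085';  python3 to.py 0.547 -0.328 -0.0155 3.1
```

```text
t: 7.4
ee_pos: [0.547, -0.3276, -0.0168]
tool_rot: [0.686, 0.727, -0.0, -0.001]
ft_force: [-0.7, 0.4, 0.2]
gripper_width: 0.0851
grasp_force: 0.0
t: 7.6
ee_pos: [0.5481, -0.3285, -0.0152]
tool_rot: [0.686, 0.727, 0.0, 0.001]
ft_force: [0.4, -0.7, 0.0]
gripper_width: 0.0852
grasp_force: 0.0
d [ 0.0006 -0.0011  0.0003] dist 0.001 turn 0.004 q [ 0.38  0.76  0.16  1.72 -0.18  0.67  0.7 ] F [ 0.4 -0.7  0. ]
```

```bash
python3 steer.py '0 0 0 0 0.07; 0 0 0 0 0.062; 0 0 0 0 0.05; 0 0 0 0 0.05; 0 0 0 0 0.05' 70; python3 steer.py '0 0 0 0 0.05; 0 0 0 0 0.05; 0 0 0 0 0.05';  python3 - <<'E'
from h import *
cv2.imwrite('pics/w5.png',env.snapshot('wrist')[:,:,::-1])
E
```

```text
t: 8.1
ee_pos: [0.5477, -0.3283, -0.0156]
tool_rot: [0.686, 0.727, 0.0, 0.0]
ft_force: [-1.4, 1.2, 4.1]
gripper_width: 0.0573
grasp_force: 73.5
t: 8.4
ee_pos: [0.5477, -0.3282, -0.0157]
tool_rot: [0.686, 0.727, 0.0, 0.0]
ft_force: [-0.5, -0.1, 5.9]
gripper_width: 0.0577
grasp_force: 73.5
```

View pics/w5.png

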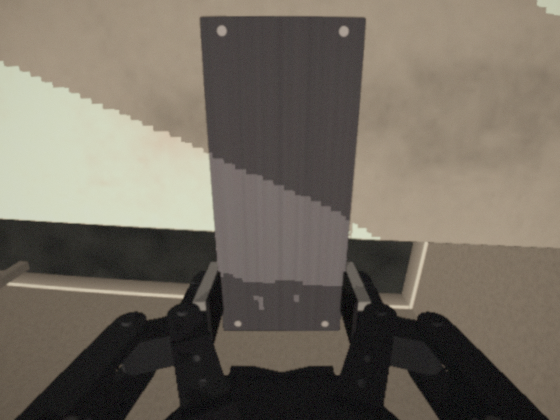

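The panel is gripped 57.7 mm apart at about 73 N, near its front corners (222,331) and (340,331). The rear corners are (202,18) and (364,18). Lifting.

```bash
python3 - <<'E'
from h import *
c=cal('wrist');s,p,M=st()
w=ray(c,[[202,18],[364,18],[340,331],[222,331]],.003)
print(w.round(4),np.linalg.norm(w[1]-w[0]),np.linalg.norm(w[2]-w[1]),w.mean(0), 'in tool',M.T@(w.mean(0)-p))
E
python3 steer.py '0 0 -0.005 0 0.05; 0 0 -0.015 0 0.05; 0 0 -0.03 0 0.05; 0 0 -0.05 0 0.05; 0 0 -0.07 0 0.05'; python3 steer.py '0 0 0 0 0.05; 0 0 0 0 0.05; 0 0 0 0 0.05'
python3 - <<'E'
from h import *
im=env.snapshot('wrist')[:,:,::-1];sd=env.snapshot('side')[:,:,::-1];
cv2.imwrite('pics/w6.png',np.hstack([cv2.resize(im,(400,300)),cv2.resize(sd[120:330,240:520],(400,300))]))
E
python3 to.py .555 -.3 .1 3
```

```text
[[ 0.5127 -0.215   0.003 ]
 [ 0.5709 -0.2116  0.003 ]
 [ 0.5785 -0.3485  0.003 ]
 [ 0.5194 -0.3519  0.003 ]] 0.05837648432966334 0.13713696003102865 [ 0.54536796 -0.28175917  0.003     ] in tool [ 0.0464902   0.00037304 -0.01876121]
t: 8.95
ee_pos: [0.5474, -0.3281, 0.0553]
tool_rot: [0.686, 0.727, 0.0, 0.0]
ft_force: [1.4, -0.9, -1.0]
gripper_width: 0.0578
grasp_force: 74.5
t: 9.25
ee_pos: [0.5467, -0.3276, 0.0532]
tool_rot: [0.686, 0.727, -0.0, -0.001]
ft_force: [-0.8, 0.5, -0.2]
gripper_width: 0.0572
grasp_force: 74.5
d [ 0.027   0.0099 -0.0472] dist 0.055 turn 0.006 q [ 0.36  0.66  0.18  1.72 -0.16  0.78  0.68] F [-1.1 -0.5 -0.7]
```

View pics/w6.png

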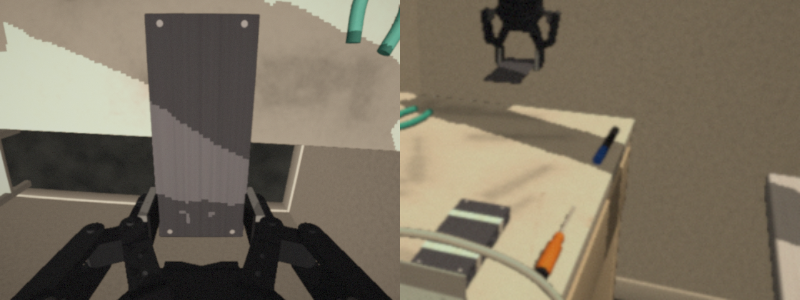

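```bash
python3 to.py .4585 .0977 .09 1.2; python3 steer.py '0.01 -0.002 -0.015 0 0.05; 0.035 -0.005 -0.03 0 0.05; 0.07 -0.01 -0.037 0 0.05; 0.105 -0.016 -0.037 0 0.05; 0.14 -0.022 -0.037 0 0.05'; python3 to.py .4585 .0977 .09 1.2
```

```text
d [ 0.4296 -0.0633 -0.0367] dist 0.436 turn 0.037 q [ 0.36  0.66  0.18  1.72 -0.16  0.78  0.68] F [-1.1 -0.5 -0.7]
t: 9.85
ee_pos: [0.5166, -0.1883, 0.0904]
tool_rot: [0.686, 0.727, -0.0, -0.0]
ft_force: [0.7, 0.7, -0.5]
gripper_width: 0.0575
grasp_force: 74.7
d [ 0.2888 -0.0415  0.0005] dist 0.292 turn 0.037 q [ 0.15  0.48  0.19  1.93 -0.13  0.74  0.47] F [ 0.7  0.7 -0.5]
```

```bash
python3 steer.py '0.035 -0.005 0 0.01 0.05; 0.07 -0.01 0 0.02 0.05; 0.105 -0.015 0 0.03 0.05; 0.14 -0.02 0 0.037 0.05; 0.175 -0.025 0 0.037 0.05'; python3 to.py .4585 .0977 .09 1.2
```

```text
t: 10.35
ee_pos: [0.4812, -0.015, 0.0902]
tool_rot: [0.7, 0.714, -0.0, -0.0]
ft_force: [0.0, 0.4, 0.1]
gripper_width: 0.0574
grasp_force: 74.7
d [ 0.1131 -0.0204  0.0002] dist 0.115 turn -0.0 q [-0.17  0.38  0.17  2.09 -0.1   0.68  0.09] F [0.  0.4 0.1]
```

```bash
python3 steer.py '0.035 -0.006 0 0 0.05; 0.07 -0.012 0 0 0.05; 0.1 -0.018 0 0 0.05; 0.113 -0.02 0 0 0.05; 0.113 -0.02 0.015 0 0.05'; python3 steer.py '0 0 0.01 0 0.05; 0 0 0.02 0 0.05; 0 0 0.02 0 0.05'; python3 to.py .4585 .0977 .0035 1.2
python3 - <<'E'
from h import *
c=cal('wrist');cv2.imwrite('pics/w7.png',env.snapshot('wrist')[:,:,::-1])
P=[[.4575,.1442,.018]]
print(proj(c,P))
E
```

```text
t: 10.85
ee_pos: [0.4608, 0.099, 0.0766]
tool_rot: [0.698, 0.716, 0.002, 0.0]
ft_force: [-0.0, -0.8, -1.9]
gripper_width: 0.0574
grasp_force: 74.7
t: 11.15
ee_pos: [0.4586, 0.0949, 0.0542]
tool_rot: [0.7, 0.714, -0.002, -0.001]
ft_force: [-0.7, -0.5, 0.1]
gripper_width: 0.0576
grasp_force: 74.7
d [0.0029 0.0001 0.0507] dist 0.051 turn -0.002 q [-0.37  0.43  0.13  2.13 -0.1   0.58 -0.16] F [-0.7 -0.5  0.1]
[[280.97088987 168.62254119]]
```

View pics/w7.png

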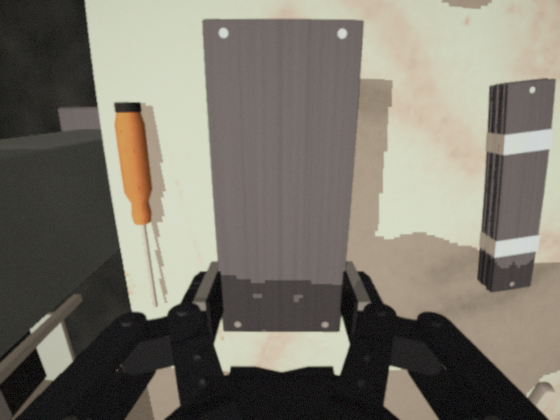

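The wrist view shows the panel still square in the fingers (rear corners (204,20) and (362,20)) and hiding the wide pile, so it's over it as intended. The narrow pile is clear at (515,190). Lowering in small steps and watching the force.

```bash
python3 steer.py '0.003 0 0.015 0 0.05; 0.003 0 0.03 0 0.05; 0.003 0 0.036 0 0.05; 0.003 0 0.036 0 0.05; 0.003 0 0.036 0 0.05'; python3 to.py .4585 .0977 .0035 1.2;  python3 steer.py '0 0 0.0015 0 0.05; 0 0 0.003 0 0.05; 0 0 0.003 0 0.05'
```

```text
t: 11.7
ee_pos: [0.4601, 0.099, 0.0202]
tool_rot: [0.7, 0.714, 0.0, 0.0]
ft_force: [-0.3, 0.3, -0.3]
gripper_width: 0.0575
grasp_force: 74.7
d [-0.0013 -0.0017  0.0167] dist 0.017 turn -0.001 q [-0.36  0.5   0.11  2.14 -0.11  0.51 -0.15] F [-0.3  0.3 -0.3]
t: 12.0
ee_pos: [0.4599, 0.0993, 0.017]
tool_rot: [0.7, 0.715, 0.0, 0.0]
ft_force: [0.3, 0.3, -0.6]
gripper_width: 0.0573
grasp_force: 74.7
```

```bash
for i in 1; do :; done; python3 steer.py '-0.001 -0.001 0.002 0 0.05; -0.001 -0.001 0.004 0 0.05; -0.001 -0.001 0.004 0 0.05'; python3 steer.py '0 0 0.0015 0 0.05; 0 0 0.003 0 0.05; 0 0 0.003 0 0.05'
```

```text
t: 12.3
ee_pos: [0.4589, 0.0982, 0.0133]
tool_rot: [0.7, 0.714, 0.0, -0.0]
ft_force: [-0.9, -0.9, 9.5]
gripper_width: 0.0571
grasp_force: 80.3
t: 12.6
ee_pos: [0.4591, 0.0982, 0.0124]
tool_rot: [0.7, 0.714, 0.0, -0.0]
ft_force: [-7.1, -2.2, 36.9]
gripper_width: 0.0575
grasp_force: 93.9
```

Fingertips touched the pile's top, about 10 mm below the panel. I'll ease up until the force is gone, then open slowly so the fingers guide the panel down.

```bash
python3 steer.py '0 0 -0.003 0 0.05; 0 0 -0.0035 0 0.05; 0 0 -0.0035 0 0.05';python3 steer.py '0 0 0 0 0.059; 0 0 0 0 0.06; 0 0 0 0 0.061; 0 0 0 0 0.062; 0 0 0 0 0.063'
python3 - <<'E'
from h import *
im=env.snapshot('wrist')[:,:,::-1];sd=env.snapshot('side')[:,:,::-1];
cv2.imwrite('pics/w8.png',np.hstack([cv2.resize(im,(400,300)),cv2.resize(sd[190:340,160:360],(400,300))]))
E
```

```text
t: 12.9
ee_pos: [0.4592, 0.0984, 0.0135]
tool_rot: [0.7, 0.714, 0.0, 0.0]
ft_force: [-0.5, -1.0, 8.0]
gripper_width: 0.0577
grasp_force: 79.1
t: 13.4
ee_pos: [0.4585, 0.0982, 0.0131]
tool_rot: [0.7, 0.714, -0.0, -0.0]
ft_force: [0.3, 0.1, -1.0]
gripper_width: 0.0629
grasp_force: 0.0
```

View pics/w8.png

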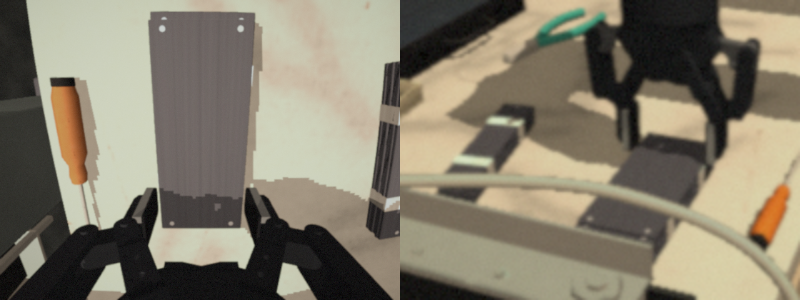

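The panel lies flat on the pile; a few mm of the pile show beyond its far end (rows 12–22), square with it. I'll open fully and retreat.

```bash
python3 steer.py '0 0 0 0 0.085; 0 0 0 0 0.085; 0 0 -0.003 0 0.085; 0 0 -0.02 0 0.085; 0 0 -0.05 0 0.085'; python3 steer.py '0 0 -0.05 0 0.085; -0.05 0 -0.1 0 0.085; -0.1 0 -0.1 0 0.085; -0.15 0 -0.1 0 0.085; -0.15 0 -0.1 0 0.085';python3 - <<'E'
from h import *
im=env.snapshot('wrist')[:,:,::-1];t=env.snapshot('top')[:,:,::-1];cv2.imwrite('pics/t9.png',t)
c=cal('wrist');print(proj(c,[[.4575,.1442,.018]]),c[2])
cv2.imwrite('pics/w9.png',np.hstack([cv2.resize(im,(400,300)),cv2.resize(t[150:300,110:310],(400,300))]))
E
```

```text
t: 14.0
ee_pos: [0.457, 0.0978, 0.0625]
tool_rot: [0.7, 0.715, -0.002, -0.001]
ft_force: [-0.0, -0.5, 0.2]
gripper_width: 0.0848
grasp_force: 0.0
t: 14.5
ee_pos: [0.4621, -0.0572, 0.1649]
tool_rot: [0.702, 0.712, 0.0, 0.002]
ft_force: [-0.4, 0.6, 0.1]
gripper_width: 0.0849
grasp_force: 0.0
[[279.05296971 -39.08280171]] [0.46055602 0.02830368 0.30527616]
```

View pics/w9.png

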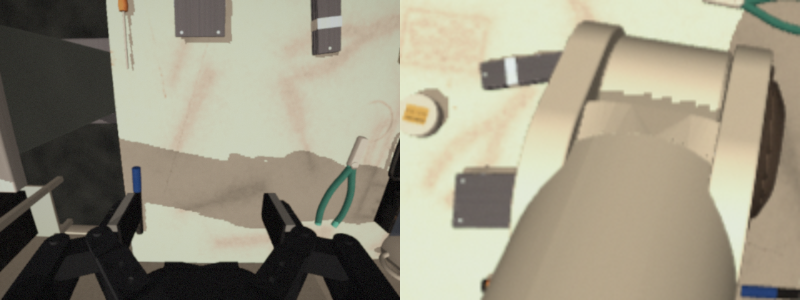

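I've used my viewing allowance (in fact one picture over), so the final check is by numbers only.

```bash
python3 steer.py '-0.05 0 -0.01 0 0.085; -0.1 0 -0.02 0 0.085; -0.15 0 -0.02 0 0.085; -0.2 0 -0.02 0 0.085; -0.2 0 -0.02 0 0.085';python3 - <<'E'
from h import *
t=env.snapshot('top')[:,:,::-1];c=cal('top');cv2.imwrite('pics/t10.png',t)
g=cv2.cvtColor(t,cv2.COLOR_BGR2GRAY)
for x0,y0,x1,y1,z in ((125,225,220,275,.021),(140,165,222,200,.018)):
  for th in (110,130,160):
    m=np.zeros_like(g);m[y0:y1,x0:x1]=(g[y0:y1,x0:x1]<th)*255
    m=cv2.morphologyEx(m,cv2.MORPH_CLOSE,np.ones((1,17),np.uint8))
    k=max(cv2.findContours(m,0,cv2.CHAIN_APPROX_NONE)[0],key=cv2.contourArea)
    print(th,cv2.boundingRect(k),rect(c,k,z))
print(g[250,128:216:2]);
c=cal('side');s=env.snapshot('side');cv2.imwrite('pics/s10.png',s[:,:,::-1])
E
```

```text
t: 15.1
ee_pos: [0.4653, -0.2584, 0.1838]
tool_rot: [0.703, 0.712, -0.001, 0.002]
ft_force: [-0.5, 0.6, 0.8]
gripper_width: 0.0851
grasp_force: 0.0
110 (137, 236, 66, 28) (array([0.45844504, 0.14324999], dtype=float32), np.float32(0.05989343), np.float32(0.14299157), np.float32(1.2015556))
130 (136, 233, 68, 31) (array([0.4617971 , 0.14196414], dtype=float32), np.float32(0.066556245), np.float32(0.1472972), np.float32(1.1842147))
160 (136, 233, 69, 32) (array([0.46084917, 0.14114389], dtype=float32), np.float32(0.06716275), np.float32(0.15083419), np.float32(0.19581437))
110 (150, 174, 63, 21) (array([0.60982543, 0.12704921], dtype=float32), np.float32(0.033771187), np.float32(0.14202303), np.float32(9.396536))
130 (150, 172, 63, 23) (array([0.61123616, 0.12651584], dtype=float32), np.float32(0.03686176), np.float32(0.1439132), np.float32(9.614491))
160 (150, 171, 65, 24) (array([0.61243844, 0.12580311], dtype=float32), np.float32(0.040037625), np.float32(0.14698862), np.float32(9.195797))
[214 211 201 195 163  90  88  88  88  89  89  88  89  91  90  91  90  91
  93  91  91  91  91  91  91  91  90  90  91  89  90  88  89  91  90  91
  96 130 162 217 218 218 214 214]
```

```bash
python3 -c "
from station import env
print(env.close_job())"
```

```text
the job is handed in; nothing more can be done
None
```

The panel is on the 60 mm pile and the job is handed in: the last top view puts it within a few mm of the pile's centre and square with it, both piles unmoved. It fell about 10 mm on release because the fingertips met the pile first, I viewed 11 pictures against the limit of 10, and no verdict was returned.

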